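# Lay out a security-camera kit on the test mat

## Task

Lay out the camera kit on the teal bench mat: stand the grey junction box in the middle of the white ring, midway between the black recorder and the white network switch, and set the dome camera upright and centred on top of the junction box. Lay the blue backup drive flat, right way up and centred on top of the recorder, lengthwise along the recorder's long side, and put the black power adapter, right way up, squarely inside the yellow taped outline in front of the switch (its robot side; the same outline in front of the recorder stays empty). Leave the mug where it is, and let go of everything.

Things in the scene. Friction and masses are not known exactly. Their poses are not given: they have to be found in the camera images.
- junction_box: Loose grey round junction box, a plain disc 66 mm in diameter and 30 mm high with a flat top (three flat black dots on it), 0.15 kg. Origin: centre of its underside; z up.
- dome_camera: Loose small dome camera: round white base 66 mm in diameter and 22 mm high (straight sides: grip here), on it a black dome 48 mm in diameter; 46 mm high in all, flat underside, 0.18 kg. Origin: centre of its underside; z up.
- backup_drive: Loose flat blue backup drive with a silver plate on top, 110 mm long (its x) by 58 mm wide (its y) by 14 mm high, 0.16 kg. Origin: centre of its underside; z up.
- power_adapter: Loose black power adapter brick with a grey label on top, 95 mm long (its x) by 45 mm wide (its y) by 30 mm high, 0.22 kg. Origin: centre of its underside; z up.
- recorder: Fixed black video recorder, 110 mm deep (its x) by 140 mm wide (its y, the long side), flat top 45 mm high; grey front to the robot (its -x). Origin: centre of its underside, 175 mm from the ring's centre, left or right: it and the switch swap sides between starts. A yellow outline like the one listed lies 115 mm in front of its centre and stays empty.
- switch: Fixed white network switch with five black sockets on its front, 85 mm deep (its x) by 120 mm wide (its y) by 26 mm high; the front faces the robot (its -x). Origin: centre of its underside, 175 mm from the ring's centre across the ring from the recorder.
- mat: Thin teal mat (540 by 300 mm, flat on the bench, under 1 mm, no obstacle) that carries the recorder, the switch and the outlines. Origin: centre of the white ring printed on it (inside diameter 90 mm), midway between recorder and switch, at bench level; its x points away from the robot, its y along the row of recorder and switch.
- outline: Yellow taped rectangle flat on the mat in front of the switch (no obstacle): inside 115 mm long (its y, parallel to the switch's front) by 65 mm (its x). Origin: centre of the rectangle at bench level, 115 mm from the switch's centre.
- mug: Loose white mug, 80 mm in diameter, 90 mm high, with a handle on its side, to the robot's right; not to be moved. Origin: centre of its underside. Unlisted bystanders: a screwdriver and a small screw tray, lower than 35 mm, close to the robot (x about 0.34, y about 0.18 and -0.18 m); all else lies beyond x = 0.74 m or more than 0.45 m to either side.
Not all that is in view belongs to the job. What is shaped like the power_adapter but purple is not meant.

How it is judged:
At the end, for the whole second after the job is handed in: Junction box on the bench within 15 mm of the ring's centre; dome camera on it within 12 mm; drive on the recorder within 15 mm, adapter on the bench within 15 mm of the outline's centre, both within 0.2 rad of lengthwise; all right way up (0.12 rad) and at rest (angle between each of junction_box, dome_camera, backup_drive, power_adapter's own z axis and vertical below 0.12 rad and linear speed of each of junction_box, dome_camera, backup_drive, power_adapter below 0.02 m/s and horizontal distance between junction_box and mat below 0.015 m and height (world z) of each of junction_box, power_adapter below 0.006 m and horizontal distance between dome_camera and junction_box below 0.012 m and height (world z) of dome_camera between 0.026 and 0.036 m and horizontal distance between backup_drive and recorder below 0.015 m and height (world z) of backup_drive between 0.041 and 0.051 m and angle between the x axis of backup_drive and the y axis of recorder, either way round below 0.2 rad and horizontal distance between power_adapter and outline below 0.015 m and angle between the x axis of power_adapter and the y axis of outline, either way round below 0.2 rad); the robot touches nothing.
It fails at once if the mug is shifted by more than 20 mm (distance of mug from where it was at the start of the episode above 0.02 m).
It also fails if it takes over 102 s, if anything falls off the work surface, if the arm or the gripper's body presses on something with over 40 N, if the wrist force passes 120 N, or if a joint passes its speed limit or range.

## Robot

A 7-joint arm with a two-finger parallel gripper is mounted at the origin on the work surface. World frame = base frame: x ahead of the robot, y to its left, z up, the work surface at z = 0. Lengths are in m, angles in rad, forces in N, time in s.
With the tool pointing down it reaches from about 0.4 to 0.875 m from the base axis. Payload 6.5 kg.
Tool frame: the origin (TCP) lies on the front face of the gripper's body, between the roots of the fingers; the fingertips stand 64 mm ahead of it and the grasp point (between the pads) lies 45 mm ahead of it; z points along the fingers, y is the line along which they close (so a half turn about z gives the same grasp; the last joint's range is limited). The gripper opens to 88 mm and grips with 3 to 60 N. Pads are 18 mm wide; open, the fingers measure 123 mm over their backs; the gripper's body (75 mm by 187 mm) begins 45 mm behind the grasp point.
Start: joints at [1.049, 0.536, -0.004, 1.538, 0.003, 1.067, -0.071], TCP at [0.286, -0.584, 0.303] pointing down, gripper open.
Joint ranges: [-2.7, 2.7], [-0.37, 2.16], [-1.27, 1.26], [0.24, 2.4], [-1.31, 4.45], [0.19, 1.91], [-2.76, 2.76]. Speed limits (rad/s): [2.39, 2.39, 3.14, 3.14, 3.14, 3.14, 3.14].

## Interface

Orientations are given as a unit quaternion [w, x, y, z].
In Python, from station import * gives the robot as it stands.
- The arm moves only by the tool step_arm, never from a script. Its argument "targets" is a list of rows, each a list of 3 entries, a list of its own where there are three numbers: the opening, from 0 (shut) to 1 (fully open), then the shift along the tool's x, y, z as a fraction of full scale, then the turn about the tool's z as a fraction of full scale. In form: [[gripper, [tx, ty, tz], roll], ...]. A call has 1 to 10 rows; each row is the pose to reach, as a shift and turn from the pose commanded when the call began, along the tool's axes at that moment, turning the shorter way round; what a row does not reach only later rows make up. Full scale, the value 1, is 0.08 m for a shift and 360 degrees for a turn. A row lasts 1/12 s, in which the tool goes at most 41.7 mm and 7.16 degrees, less where a joint would pass 70% of its speed; a pose out of reach is approached as far as the arm can. A call with a number of a shift or a turn outside -1 to 1 is refused whole. A call with a gripper value outside its range is refused whole. The fingers move at their own pace and stop on an object; "grip_force" is the grip in N (left out, the last holds). Time passes only in rows, so rows that repeat a pose let the fingers close. It gives the time, the measured TCP pose, the force, the opening and the grip force at its end, in the units of the state.
- get_state(): the state, without advancing time (a new reading comes with each control period).
- snapshot(name): name is "scene" or "top" or "wrist"; returns a dict with "color" (400x640x3 uint8, red, green, blue), "depth" (400x640 float32, m along the optical axis (not along the pixel's ray), 0 where there is no reading), "vfov" (degrees; the focal length in pixels is half the picture's height over the tangent of half this angle, whatever the lens; pixels are square), "cx", "cy" (the principal point, pixels), "k1" (the pictures are not rectified: a ray, as slopes to the right and down, at radius r is drawn at 1 + k1 r^2 times it, then the intrinsics apply), "origin" and "orientation" of the camera in the world. Camera axes: x right, y up, looking along -z (the intrinsics and any distortion apply to the point x, -y, -z); pixel columns grow to the right and rows downward; lengths in m; the calibration is good to about 2 mm. A picture is of the moment at which its call begins.
- hand_in(): hands the job in; it is judged then, once.
The state is a dict: "time": time; "qpos": joint angles; "joint_velocities": joint speeds; "effort": joint torques, N m; "tool_pos": TCP position; "orientation": TCP orientation; "ft_force": force on the tool from outside, world axes, zero at the start; "torque": the same for the moment, N m; "gripper_width": finger opening in m; "grasp_force": force on a finger pad.
Only numpy, scipy, OpenCV 4.12 (cv2) and the standard library are available. Lean on these libraries where they do the work, as an engineer would, in place of code of your own. Each camera call takes 0.05 s, during which the arm holds its last target. There are 200 camera calls.

## Working session

There is one attempt and no reset: what is moved stays moved. The work goes in short steps, Python scripts to look and compute and a tool call to move; the robot and the scene stay as the last step left them, time stands still between calls to the robot, and variables do not carry over. Pictures are saved under pics/ and viewed, at most 14 in all, crops included, and the job is handed in when it is done.

Besides the shell and the picture viewer there is one more tool, called as name([rows], argument=value, ...), one row to a line, values as JSON. step_arm: Moves the arm, as the interface text tells. Shift numbers are shares of 0.08 m and turn numbers shares of 360 degrees, none past 1 either way. Its arguments: {"type":"object","properties":{"targets":{"type":"array","items":{"type":"array"}},"grip_force":{"type":"number"}},"required":["targets"]}

```bash
ls; mkdir -p pics; cat > h.py <<'E'
from station import *
import numpy as np, cv2
from scipy.spatial.transform import Rotation as R
def K(s):
    f=200/np.tan(np.radians(s['vfov'])/2); return np.array([[f,0,s['cx']],[0,f,s['cy']],[0,0,1.]])
def Rm(q): return R.from_quat([q[1],q[2],q[3],q[0]]).as_matrix()
def und(s,uv):
    k=K(s); uv=np.atleast_2d(uv).astype(float)
    d=(uv-[s['cx'],s['cy']])/k[0,0]; p=d.copy()
    for _ in range(20): p=d/(1+s['k1']*(p**2).sum(1,keepdims=True))
    return p
def onplane(s,uv,z):
    p=und(s,uv); r=np.c_[p[:,0],-p[:,1],-np.ones(len(p))]@Rm(s['orientation']).T
    o=np.array(s['origin']); return o+r*((z-o[2])/r[:,2])[:,None]
def cloud(s):
    v,u=np.mgrid[0:400,0:640]; uv=np.c_[u.ravel(),v.ravel()]
    p=und(s,uv); d=s['depth'].ravel()[:,None]
    r=np.c_[p[:,0],-p[:,1],-np.ones(len(p))]*d
    return (np.array(s['origin'])+r@Rm(s['orientation']).T).reshape(400,640,3)
def save(s,n): cv2.imwrite('pics/'+n,cv2.cvtColor(s['color'],cv2.COLOR_RGB2BGR))
E
python3 - <<'E'
from h import *
import pickle
for n in ['scene','top']:
    s=snapshot(n); save(s,n+'0.png'); pickle.dump(s,open(n+'0.pkl','wb')); print({k:v for k,v in s.items() if k not in('color','depth')})
print(get_state())
E
```

```text
pics
{'vfov': 52.95691341589662, 'cx': 316.8290271043369, 'cy': 197.59758527538588, 'k1': -0.0675243753696741, 'origin': array([1.22401597, 0.19836457, 0.78619938]), 'orientation': array([0.56802852, 0.25166773, 0.31483824, 0.71755407])}
{'vfov': 53.10704234285019, 'cx': 316.2351455758732, 'cy': 192.73659286643837, 'k1': -0.06063999859408217, 'origin': array([0.32241889, 0.01539598, 0.99417255]), 'orientation': array([-0.69615291, -0.02096217,  0.0438053 ,  0.71624912])}
{'time': 0.1, 'qpos': array([ 1.04879077,  0.53707142, -0.00443006,  1.53873843,  0.00260938,
        1.06728982, -0.07124669]), 'joint_velocities': array([ 7.23937469e-05, -1.69166630e-03, -7.72452850e-04, -3.85140122e-03,
       -1.15415443e-03, -2.70992255e-04, -6.86664936e-04]), 'effort': array([ 1.73843935e-03, -5.72087967e+01,  9.93701220e-01, -2.52235454e+01,
       -5.61648002e-02,  1.34438864e-02,  2.15219484e-05]), 'tool_pos': array([ 0.28591768, -0.58325164,  0.30195299]), 'orientation': array([-7.14776691e-04,  9.74139600e-01,  2.25945739e-01, -2.29419456e-04]), 'ft_force': array([-0.22939468,  0.20844437,  0.00897924]), 'torque': array([8.18490269e-05, 2.43093969e-02, 2.16706886e-02]), 'grasp_force': 0.0, 'gripper_width': 0.08809481301545978}
```

View pics/top0.png

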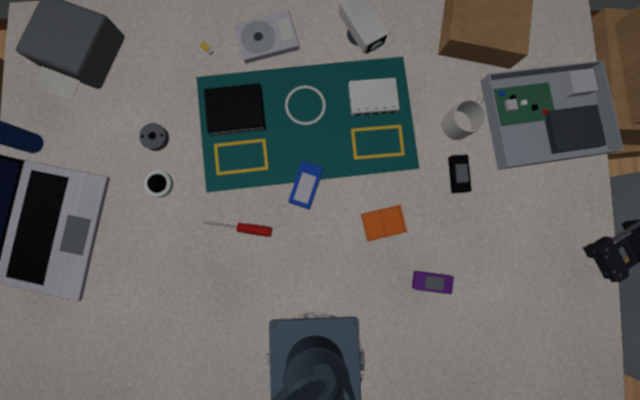

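View pics/scene0.png

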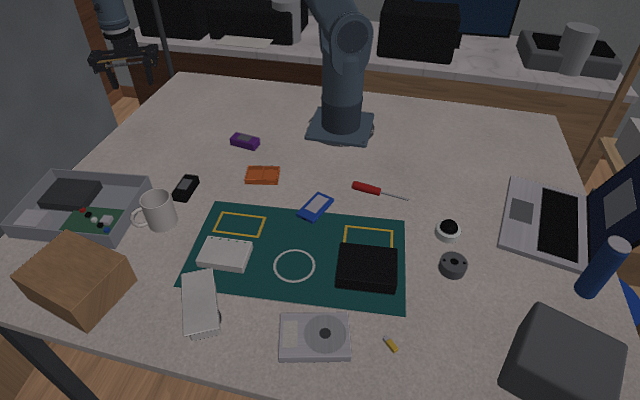

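The top view shows the recorder at (235,108), ring (305,105), switch (374,96) and target outline (377,142). The loose parts are the drive (306,185), junction box (153,136), dome camera (158,183) and adapter (460,173). The mug is at (462,120).

```bash
cat > m.py <<'E'
from h import *
import pickle
s=pickle.load(open('top0.pkl','rb')); img=s['color']; hsv=cv2.cvtColor(img,cv2.COLOR_RGB2HSV); P=cloud(s)
H,S,V=[hsv[...,i].astype(int) for i in range(3)]
def blob(m,roi):
    x0,y0,x1,y1=roi; k=np.zeros((400,640),np.uint8); k[y0:y1,x0:x1]=m[y0:y1,x0:x1]
    c,_=cv2.findContours(k,cv2.RETR_EXTERNAL,cv2.CHAIN_APPROX_NONE); return max(c,key=cv2.contourArea)[:,0,:]
def rect(name,m,roi,z):
    w=onplane(s,blob(m,roi),z)[:,:2]; (c,wh,a)=cv2.minAreaRect((w*1000).astype(np.float32))
    if wh[0]<wh[1]: wh=wh[::-1]; a+=90
    print(name,np.round(c,1),'size',np.round(wh,1),'long axis deg',round((a+90)%180-90,1))
yel=(H>15)&(H<35)&(S>120)
rect('outlineS',yel,(340,115,410,165),0); rect('outlineR',yel,(205,130,275,180),0)
rect('mat',(H>75)&(H<100)&(S>100),(190,50,425,195),0)
rect('drive',(H>100)&(H<125)&(S>100)|(V>130)&(H>95)&(S>20)&(H<130),(285,155,330,215),.014)
rect('adapter',(V<75),(440,145,480,200),.03)
ring=(V>110)&(S<90)
w=onplane(s,blob(ring,(278,78,333,132)),0)[:,:2]; print('ring',cv2.minEnclosingCircle((w*1000).astype(np.float32)))
rect('switch',(V>110)&(S<60),(342,70,405,112),.026)
rect('recorder',V<45,(198,80,272,138),.045)
for n,roi in (('jb',(130,115,178,158)),('cam',(135,162,182,204)),('drive',(285,155,330,215)),('adap',(440,145,480,200)),('rec',(198,80,272,138)),('mug',(435,90,490,145))):
    x0,y0,x1,y1=roi; p=P[y0:y1,x0:x1].reshape(-1,3); p=p[p[:,2]>.008]
    zt=np.percentile(p[:,2],90); t=p[p[:,2]>zt-.008]; c,wh,a=cv2.minAreaRect((t[:,:2]*1000).astype(np.float32))
    print(n,'n',len(t),'ztop',zt.round(4),np.round(c,1),np.round(wh,1),round(a,1),'mean',(t.mean(0)*1000).round(1))
print(V[136,153],V[136,140],V[183,158],V[173,450])
big=cv2.resize(img[50:220,130:500],None,fx=2.1,fy=2.1,interpolation=2); cv2.imwrite('pics/crop0.png',cv2.convertScaleAbs(big[...,::-1],alpha=1.6))
E
python3 m.py
```

```text
outlineS [ 540.1 -177.6] size [129.5  79.6] long axis deg -86.5
outlineR [510.3 168.9] size [129.3  79.6] long axis deg -85.1
mat [5.95e+02 4.00e-01] size [535.5 295.2] long axis deg -85.1
drive [434.    8.4] size [109.   58.7] long axis deg -20.1
adapter [ 449.2 -373.5] size [93.9 51.8] long axis deg 1.9
ring ((639.7481689453125, 4.100964069366455), 50.94684982299805)
switch [ 654.1 -168. ] size [119.2  81.9] long axis deg -86.4
recorder [619.6 176.3] size [142.2 118.7] long axis deg -85.2
jb n 569 ztop 0.0317 [464.8 204.7] [469.3  64.8] 60.9 mean [559.5 377.2  39.7]
cam n 212 ztop 0.0435 [378.3 205.4] [394.   41.4] 67.6 mean [442.  356.4  72.7]
drive n 1037 ztop 0.0162 [408.9  16.2] [ 58.3 162.9] 70.8 mean [432.4   7.7  23.3]
adap n 643 ztop 0.0318 [ 412.6 -190.1] [ 96.2 438.5] 11.3 mean [ 447.3 -369.4   49. ]
rec n 2540 ztop 0.0466 [494.3 143.2] [399.  156.1] 15.3 mean [621.  177.2  50.4]
mug n 268 ztop 0.0888 [ 479.7 -195.8] [ 79.1 520.7] 28.0 mean [ 566.7 -361.7  135.1]
9 63 6 28
```

View pics/crop0.png

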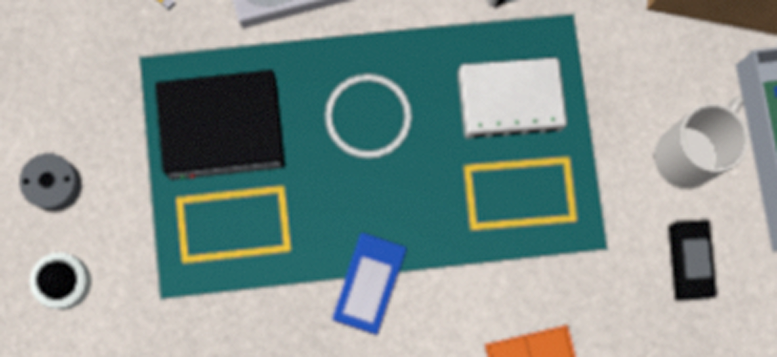

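```bash
cat > m2.py <<'E'
from h import *
import pickle
s=pickle.load(open('top0.pkl','rb')); P=cloud(s); img=s['color'].astype(int)
def reg(n,roi,z0,z1):
    x0,y0,x1,y1=roi; p=P[y0:y1,x0:x1]; m=((p[...,2]>z0)&(p[...,2]<z1)).astype(np.uint8)
    m=cv2.morphologyEx(m,cv2.MORPH_OPEN,np.ones((3,3)))
    c=max(cv2.findContours(m,0,1)[0],key=cv2.contourArea)[:,0]+[x0,y0]
    w=(onplane(s,c,(z0+z1)/2)[:,:2]*1000).astype(np.float32)
    r=cv2.minAreaRect(w); cc=cv2.minEnclosingCircle(w); print(n,'rect',np.round(r[0],1),np.round(r[1],1),round(r[2],1),'circ',np.round(cc[0],1),round(cc[1],1))
reg('jb',(125,110,180,160),.025,.037)
reg('cambase',(130,160,185,207),.016,.028)
reg('cam dome',(130,160,185,207),.03,.055)
reg('drive',(280,150,335,220),.009,.022)
reg('adap',(435,145,485,205),.024,.038)
reg('mug',(430,85,495,150),.075,.1)
v=img.sum(2)
for n,roi,z,t in(('jbdot',(146,129,160,143),.03,75),('dome',(140,165,176,200),.034,120)):
    x0,y0,x1,y1=roi; m=(v[y0:y1,x0:x1]<t); y,x=np.nonzero(m); print(n,m.sum(),x.mean()+x0,y.mean()+y0,onplane(s,[x.mean()+x0,y.mean()+y0],z)*1000)
wm=((s['color'].min(2)[162:204,135:182]>120)).astype(np.uint8); wm=cv2.morphologyEx(wm,cv2.MORPH_OPEN,np.ones((3,3)))
c=max(cv2.findContours(wm,0,1)[0],key=cv2.contourArea)[:,0]+[135,162]; print('camwhite',cv2.minEnclosingCircle((onplane(s,c,.022)[:,:2]*1000).astype(np.float32)))
E
python3 m2.py; python3 -c "
from h import *
print(R.from_matrix(Rm(get_state()['orientation'])).as_matrix().round(3))"
```

```text
jb rect [562.1 380.9] [64.8 62.5] 88.3 circ [561.5 381.1] 33.6
cambase rect [450.3 356.5] [64.9 40.2] 15.6 circ [447.1 366.5] 33.0
cam dome rect [444.4 366.6] [41.4 40.9] 88.4 circ [444.7 366.1] 22.4
drive rect [433.5   7.7] [ 57.1 108.8] 69.9 circ [433.2   8. ] 59.4
adap rect [ 450.  -376.9] [92.  43.7] 1.9 circ [ 449.9 -376.9] 48.7
mug rect [ 560.7 -358.9] [72.  29.6] 38.0 circ [ 567.7 -367.8] 36.0
jbdot 32 151.625 135.34375 [[562.68060479 382.10394339  30.        ]]
dome 241 156.56016597510373 182.8838174273859 [[444.46437875 367.16195022  34.        ]]
camwhite ((447.1604309082031, 368.51751708984375), 77.10237121582031)
[[ 0.898  0.44  -0.001]
 [ 0.44  -0.898  0.001]
 [-0.    -0.001 -1.   ]]
```

```bash
cat > plan.py <<'E'
import numpy as np
def plan(p0,yaw0,p1,yaw1,nmin=1):
    """calls as rounded [tx,ty,tz],roll fractions; mm and degrees"""
    p=np.array(p0,float); y=float(yaw0); out=[]
    while True:
        d=np.array(p1)-p; dy=yaw1-y
        t=np.radians(y); c,s=np.cos(t),np.sin(t)
        v=np.array([c*d[0]+s*d[1],s*d[0]-c*d[1],-d[2]])/80
        n=max(np.ceil(np.abs(v).max()-.005),np.ceil(abs(dy)/64-.01),nmin-len(out),1)
        f=np.round(v/n,3); r=np.round(-dy/n/360,4); f=np.clip(f,-1,1)
        L=max(np.hypot(*f[:2])*80/40,abs(f[2])*2,abs(r*360)/7)
        out.append((f.tolist(),float(r),round(L,1)))
        p+= np.array([c*f[0]+s*f[1],s*f[0]-c*f[1],-f[2]])*80; y-=r*360
        if n<=1: break
    for o in out: print(o)
    print('end',p.round(1),round(y,2)); return p,y
def state():
    from h import get_state,Rm
    s=get_state(); M=Rm(s['orientation']); return s['tool_pos']*1000,np.degrees(np.arctan2(M[1,0],M[0,0]))
E
python3 -c "
from plan import *
p,y=state(); print(p,y)
p,y=plan(p,y,(450,-377,200),1.9)
p,y=plan(p,y,(450,-377,68),1.9)
print('lift'); p,y=plan(p,y,(450,-377,200),1.9)
p,y=plan(p,y,(540.2,-179,200),94.9)"
```

```text
[ 285.91767601 -583.25163712  301.9529929 ] 26.117007292917
([0.992, -0.471, 0.425], 0.0224, np.float64(2.2))
([0.916, -0.605, 0.425], 0.0224, np.float64(2.2))
([0.823, -0.728, 0.424], 0.0225, np.float64(2.2))
end [ 450. -377.  200.] 1.89
([-0.0, 0.0, 0.825], -0.0, np.float64(1.6))
([-0.0, 0.0, 0.825], -0.0, np.float64(1.6))
end [ 450. -377.   68.] 1.89
lift
([-0.0, 0.0, -0.825], -0.0, np.float64(1.6))
([-0.0, 0.0, -0.825], -0.0, np.float64(1.6))
end [ 450. -377.  200.] 1.89
([0.403, -0.812, 0.0], -0.0861, np.float64(4.4))
([0.763, -0.489, 0.0], -0.0861, np.float64(4.4))
([0.906, -0.025, 0.0], -0.0862, np.float64(4.4))
end [ 540.2 -179.   200. ] 94.91
```

step_arm([
  [1, [0.5, -0.235, 0.21], 0.011],
  [1, [0.992, -0.471, 0.425], 0.0224],
  [1, [0.992, -0.471, 0.425], 0.0224],
  [1, [0.992, -0.471, 0.425], 0.0224],
], grip_force=20)

```text
time: 0.43
tool_pos: [0.3439, -0.5105, 0.2668]
orientation: [-0.002, 0.987, 0.16, 0.0]
ft_force: [0.6, -0.5, 0.3]
gripper_width: 0.0883
grasp_force: 0.0
```

step_arm([
  [1, [0.458, -0.3, 0.21], 0.011],
  [1, [0.916, -0.605, 0.425], 0.0224],
  [1, [0.916, -0.605, 0.425], 0.0224],
  [1, [0.916, -0.605, 0.425], 0.0224],
])

```text
time: 0.77
tool_pos: [0.3975, -0.443, 0.2335]
orientation: [-0.002, 0.996, 0.09, -0.0]
ft_force: [0.6, -0.1, -0.1]
gripper_width: 0.0882
grasp_force: 0.0
```

step_arm([
  [1, [0.41, -0.36, 0.21], 0.011],
  [1, [0.823, -0.728, 0.424], 0.0225],
  [1, [0.823, -0.728, 0.424], 0.0225],
  [1, [0.823, -0.728, 0.424], 0.0225],
])

```text
time: 1.1
tool_pos: [0.4517, -0.3753, 0.2]
orientation: [-0.001, 1.0, 0.019, -0.0]
ft_force: [0.3, 0.4, 0.0]
gripper_width: 0.088
grasp_force: 0.0
```

```bash
python3 -c "
from h import *
from plan import *
print(*state(),get_state()['qpos'].round(2)); s=snapshot('wrist'); save(s,'w1.png')
hsv=cv2.cvtColor(s['color'],cv2.COLOR_RGB2HSV)
P=cloud(s); m=((P[...,2]>.024)&(P[...,2]<.036)&(abs(P[...,0]-.45)<.08)&(abs(P[...,1]+.377)<.06)).astype(np.uint8)
c=max(cv2.findContours(m,0,1)[0],key=cv2.contourArea)[:,0]; print(cv2.minAreaRect((onplane(s,c,.03)[:,:2]*1000).astype(np.float32)))
"
```

```text
[ 451.69791191 -375.25247564  199.97662695] 2.217605531422344 [ 0.59  0.56  0.04  1.79 -0.03  0.8  -0.89]
((452.5764465332031, -378.400146484375), (93.66450500488281, 44.212894439697266), 1.7241156101226807)
```

View pics/w1.png

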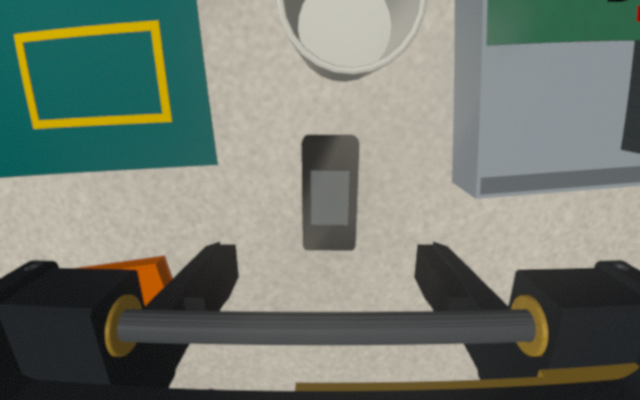

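The wrist view shows the adapter centred below the gripper at (330,192), with the mug clear ahead at (350,40). Its position matches the top view to within 3 mm, so I'll descend.

step_arm([
  [1, [0, 0, 0.4], 0],
  [1, [0, 0, 0.825], 0],
  [1, [0, 0, 0.825], 0],
  [1, [0, 0, 0.825], 0],
])

```text
time: 1.48
tool_pos: [0.4479, -0.3794, 0.1345]
orientation: [-0.0, 1.0, 0.015, -0.002]
ft_force: [-0.2, -0.4, 0.0]
gripper_width: 0.0886
grasp_force: 0.0
```

step_arm([
  [1, [0, 0, 0.3], 0],
  [1, [0, 0, 0.6], 0],
  [1, [0, 0, 0.82], 0],
  [1, [0, 0, 0.82], 0],
  [0, [0, 0, 0.82], 0],
  [0, [0, 0, 0.82], 0],
  [0, [0, 0, 0.82], 0],
  [0, [0, 0, 0.82], 0],
  [0, [0, 0, 0.82], 0],
  [0, [0, 0, 0.82], 0],
])

```text
time: 2.32
tool_pos: [0.4505, -0.3776, 0.0698]
orientation: [0.0, 1.0, 0.017, 0.0]
ft_force: [-0.8, -0.3, 0.4]
gripper_width: 0.0505
grasp_force: 0.0
```

step_arm([
  [0, [0, 0, 0], 0],
  [0, [0, 0, 0], 0],
  [0, [0, 0, -0.2], 0],
  [0, [0, 0, -0.5], 0],
  [0, [0, 0, -0.825], 0],
  [0, [0, 0, -0.825], 0],
  [0, [0, 0, -0.825], 0],
])

```text
time: 2.9
tool_pos: [0.4506, -0.3777, 0.136]
orientation: [0.001, 1.0, 0.017, 0.001]
ft_force: [-0.2, 1.7, -2.6]
gripper_width: 0.045
grasp_force: 20.0
```

```bash
python3 -c "
from plan import *
p,y=state(); print(p,y)
p,y=plan((450,-377,134),1.9,(539.5,-179,134),94.9,4)"
```

```text
[ 450.63154909 -377.66910411  135.95094083] 1.8925876983923784
([0.3, -0.609, -0.0], -0.0646, np.float64(3.3))
([0.516, -0.441, -0.0], -0.0646, np.float64(3.3))
([0.649, -0.202, -0.0], -0.0646, np.float64(3.3))
([0.675, 0.071, -0.0], -0.0645, np.float64(3.3))
end [ 539.5 -179.   134. ] 94.89
```

step_arm([
  [0, [0, 0, -0.3], 0],
  [0, [0, 0, -0.6], 0],
  [0, [0, 0, -0.6], 0],
])

```text
time: 3.15
tool_pos: [0.4513, -0.3782, 0.1853]
orientation: [0.001, 1.0, 0.016, 0.001]
ft_force: [0.7, -0.0, -1.9]
gripper_width: 0.0446
grasp_force: 20.0
```

step_arm([
  [0, [0.1, -0.2, 0], -0.0199],
  [0, [0.2, -0.4, 0], -0.0398],
  [0, [0.3, -0.609, 0], -0.0597],
  [0, [0.3, -0.609, 0], -0.0646],
])

```text
time: 3.48
tool_pos: [0.4737, -0.3228, 0.1808]
orientation: [-0.003, 0.975, 0.223, -0.0]
ft_force: [-0.4, 0.6, -2.3]
gripper_width: 0.0447
grasp_force: 20.0
```

step_arm([
  [0, [0.15, -0.13, 0], -0.0199],
  [0, [0.34, -0.29, 0], -0.0398],
  [0, [0.516, -0.441, 0], -0.0597],
  [0, [0.516, -0.441, 0], -0.0646],
])

```text
time: 3.82
tool_pos: [0.496, -0.2732, 0.1809]
orientation: [-0.002, 0.91, 0.415, 0.0]
ft_force: [0.1, -0.1, -2.5]
gripper_width: 0.045
grasp_force: 20.0
```

step_arm([
  [0, [0.2, -0.07, 0], -0.0199],
  [0, [0.43, -0.14, 0], -0.0398],
  [0, [0.649, -0.202, 0], -0.0597],
  [0, [0.649, -0.202, 0], -0.0646],
])

```text
time: 4.15
tool_pos: [0.5182, -0.2238, 0.1811]
orientation: [-0.002, 0.807, 0.59, 0.001]
ft_force: [-0.1, 0.2, -2.9]
gripper_width: 0.0446
grasp_force: 20.0
```

step_arm([
  [0, [0.25, 0.03, 0], -0.0199],
  [0, [0.45, 0.05, 0], -0.0398],
  [0, [0.675, 0.071, 0], -0.0597],
  [0, [0.675, 0.071, 0], -0.0645],
  [0, [0.675, 0.071, 0], -0.0645],
])

```text
time: 4.57
tool_pos: [0.5391, -0.1776, 0.181]
orientation: [-0.002, 0.675, 0.738, 0.0]
ft_force: [0.2, -0.8, -3.3]
gripper_width: 0.0453
grasp_force: 20.0
```

```bash
python3 -c "
from plan import *
p,y=state(); print(p,y)"
```

```text
[ 539.07643507 -177.57256217  181.03266333] 95.0775844696453
```

step_arm([
  [0, [0, 0, 0.3], 0],
  [0, [0, 0, 0.7], 0],
  [0, [0, 0, 0.7], 0],
  [0, [0, 0, 0.7], 0],
])

```text
time: 4.9
tool_pos: [0.5376, -0.1794, 0.1251]
orientation: [-0.003, 0.677, 0.736, -0.001]
ft_force: [0.2, -0.5, -1.3]
gripper_width: 0.045
grasp_force: 20.0
```

step_arm([
  [0, [0, 0, 0.25], 0],
  [0, [0, 0, 0.5], 0],
  [0, [0, 0, 0.65], 0],
  [0, [0, 0, 0.72], 0],
  [0, [0, 0, 0.72], 0],
  [0, [0, 0, 0.72], 0],
  [1, [0, 0, 0.72], 0],
  [1, [0, 0, 0.72], 0],
  [1, [0, 0, 0.72], 0],
  [1, [0, 0, 0.72], 0],
])

```text
time: 5.73
tool_pos: [0.5401, -0.1795, 0.0702]
orientation: [0.0, 0.676, 0.737, 0.0]
ft_force: [-0.5, 0.1, 0.3]
gripper_width: 0.0693
grasp_force: 0.0
```

step_arm([
  [1, [0, 0, 0], 0],
  [1, [0, 0, 0], 0],
  [1, [0, 0, -0.2], 0],
  [1, [0, 0, -0.6], 0],
  [1, [0, 0, -1], 0],
  [1, [0, 0, -1], 0],
  [1, [0, 0, -1], 0],
])

```text
time: 6.32
tool_pos: [0.5409, -0.1797, 0.1513]
orientation: [0.002, 0.676, 0.736, 0.001]
ft_force: [-0.7, -0.2, -0.8]
gripper_width: 0.0879
grasp_force: 0.0
```

```bash
python3 -c "
from plan import *
p,y=state(); print(p,y)
p,y=plan((p[0],p[1],149),y,(433.5,8,149),160,3)
p,y=plan(p,y,(433.5,8,69),160)"
```

```text
[ 540.87572828 -179.74645381  151.32995035] 94.86270932622922
([0.817, -0.379, -0.0], -0.0603, np.float64(3.1))
([0.9, -0.05, -0.0], -0.0603, np.float64(3.1))
([0.855, 0.286, -0.0], -0.0603, np.float64(3.1))
end [433.5   8.  149. ] 159.99
([0.0, -0.0, 1.0], -0.0, np.float64(2.0))
end [433.5   8.   69. ] 159.99
```

step_arm([
  [1, [0.27, -0.12, 0], -0.0199],
  [1, [0.54, -0.25, 0], -0.0398],
  [1, [0.817, -0.379, 0], -0.0597],
  [1, [0.817, -0.379, 0], -0.0603],
])

```text
time: 6.65
tool_pos: [0.5008, -0.1123, 0.1481]
orientation: [-0.003, 0.521, 0.854, 0.0]
ft_force: [-0.6, 0.5, -0.4]
gripper_width: 0.0882
grasp_force: 0.0
```

step_arm([
  [1, [0.3, -0.02, 0], -0.0199],
  [1, [0.6, -0.03, 0], -0.0398],
  [1, [0.9, -0.05, 0], -0.0597],
  [1, [0.9, -0.05, 0], -0.0603],
])

```text
time: 6.98
tool_pos: [0.4654, -0.0505, 0.1485]
orientation: [-0.002, 0.351, 0.936, 0.0]
ft_force: [-0.8, 0.8, -1.4]
gripper_width: 0.0879
grasp_force: 0.0
```

step_arm([
  [1, [0.28, 0.1, 0], -0.0199],
  [1, [0.56, 0.2, 0], -0.0398],
  [1, [0.855, 0.286, 0], -0.0597],
  [1, [0.855, 0.286, 0], -0.0603],
  [1, [0.855, 0.286, 0], -0.0603],
  [1, [0.855, 0.286, 0], -0.0603],
])

```text
time: 7.48
tool_pos: [0.4327, 0.0075, 0.1492]
orientation: [-0.0, 0.175, 0.985, -0.0]
ft_force: [0.5, 0.5, -0.3]
gripper_width: 0.0879
grasp_force: 0.0
```

```bash
python3 -c "
from h import *
from plan import *
print(*state()); s=snapshot('wrist'); save(s,'w2.png')
h=cv2.cvtColor(s['color'],cv2.COLOR_RGB2HSV); P=cloud(s)
m=((P[...,2]>.009)&(P[...,2]<.022)&(abs(P[...,0]-.4335)<.08)&(abs(P[...,1]-.008)<.08)).astype(np.uint8)
m=cv2.morphologyEx(m,cv2.MORPH_OPEN,np.ones((5,5)))
c=max(cv2.findContours(m,0,1)[0],key=cv2.contourArea)[:,0]; print(cv2.minAreaRect((onplane(s,c,.014)[:,:2]*1000).astype(np.float32)),c.min(0),c.max(0))
"
```

```text
[432.68523433   7.4795596  149.15335419] 159.80013524021922
((432.5552062988281, 9.761829376220703), (57.154022216796875, 108.87159729003906), 69.85064697265625) [287 133] [373 281]
```

View pics/w2.png

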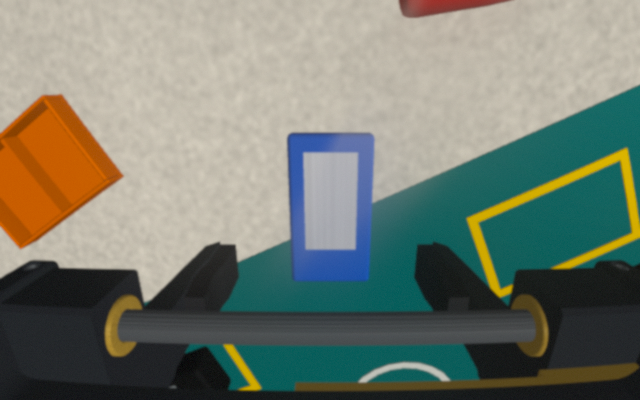

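The drive is centred between the fingers at (330,207), within 2 mm of the top-view estimate.

step_arm([
  [1, [0, 0, 0.4], 0],
  [1, [0, 0, 0.8], 0],
  [1, [0, 0, 1], 0],
  [1, [0, 0, 1], 0],
  [1, [0, 0, 1], 0],
])

```text
time: 7.95
tool_pos: [0.4323, 0.0078, 0.0692]
orientation: [-0.001, 0.175, 0.985, -0.0]
ft_force: [0.1, 0.3, 0.9]
gripper_width: 0.0881
grasp_force: 0.0
```

step_arm([
  [1, [0, 0, 0.02], 0],
  [0, [0, 0, 0.02], 0],
  [0, [0, 0, 0.02], 0],
  [0, [0, 0, 0.02], 0],
  [0, [0, 0, 0.02], 0],
  [0, [0, 0, 0.02], 0],
  [0, [0, 0, 0.02], 0],
  [0, [0, 0, 0.02], 0],
])

```text
time: 8.62
tool_pos: [0.4327, 0.0085, 0.0684]
orientation: [0.0, 0.174, 0.985, 0.0]
ft_force: [-0.5, 0.0, 7.5]
gripper_width: 0.0577
grasp_force: 20.0
```

step_arm([
  [0, [0, 0, -0.2], 0],
  [0, [0, 0, -0.5], 0],
  [0, [0, 0, -0.8], 0],
  [0, [0, 0, -1], 0],
  [0, [0, 0, -1], 0],
  [0, [0, 0, -1], 0],
])

```text
time: 9.12
tool_pos: [0.4325, 0.008, 0.1482]
orientation: [0.001, 0.174, 0.985, -0.0]
ft_force: [-0.1, -0.2, -2.1]
gripper_width: 0.0579
grasp_force: 20.0
```

```bash
python3 -c "
from plan import *
p,y=state(); print(p,y)
p,y=plan(p,y,(624.5,178,p[2]),94.9,4)"
```

```text
[432.48360326   7.96710024 148.20490965] 159.96269463868518
([-0.382, 0.705, -0.0], 0.0452, np.float64(2.3))
([-0.169, 0.783, -0.0], 0.0452, np.float64(2.3))
([0.058, 0.799, -0.0], 0.0452, np.float64(2.3))
([0.279, 0.752, -0.0], 0.0451, np.float64(2.3))
end [624.5 178.  148.2] 94.91
```

step_arm([
  [0, [-0.13, 0.23, 0], 0.015],
  [0, [-0.25, 0.47, 0], 0.03],
  [0, [-0.382, 0.705, 0], 0.0452],
  [0, [-0.382, 0.705, 0], 0.0452],
])

```text
time: 9.45
tool_pos: [0.4828, 0.0542, 0.1474]
orientation: [0.001, 0.312, 0.95, 0.002]
ft_force: [-0.2, 0.5, -0.7]
gripper_width: 0.0577
grasp_force: 20.0
```

step_arm([
  [0, [-0.06, 0.26, 0], 0.015],
  [0, [-0.11, 0.52, 0], 0.03],
  [0, [-0.169, 0.783, 0], 0.0452],
  [0, [-0.169, 0.783, 0], 0.0452],
])

```text
time: 9.78
tool_pos: [0.5302, 0.0966, 0.1472]
orientation: [0.0, 0.443, 0.897, 0.001]
ft_force: [0.6, 0.7, -1.0]
gripper_width: 0.0574
grasp_force: 20.0
```

step_arm([
  [0, [0.02, 0.27, 0], 0.015],
  [0, [0.04, 0.53, 0], 0.03],
  [0, [0.058, 0.799, 0], 0.0452],
  [0, [0.058, 0.799, 0], 0.0452],
])

```text
time: 10.12
tool_pos: [0.5776, 0.1389, 0.1471]
orientation: [0.0, 0.565, 0.825, 0.001]
ft_force: [0.0, 0.1, -1.3]
gripper_width: 0.0577
grasp_force: 20.0
```

step_arm([
  [0, [0.09, 0.25, 0], 0.015],
  [0, [0.19, 0.5, 0], 0.03],
  [0, [0.279, 0.752, 0], 0.0451],
  [0, [0.279, 0.752, 0], 0.0451],
  [0, [0.279, 0.752, 0], 0.0451],
  [0, [0.279, 0.752, 0], 0.0451],
])

```text
time: 10.62
tool_pos: [0.6228, 0.177, 0.1466]
orientation: [-0.0, 0.675, 0.738, -0.002]
ft_force: [0.1, -0.1, -0.9]
gripper_width: 0.0574
grasp_force: 20.0
```

```bash
cat > chk.py <<'E'
from h import *
from plan import *
s=snapshot('top'); save(s,'top1.png'); P=cloud(s); h=cv2.cvtColor(s['color'],cv2.COLOR_RGB2HSV).astype(int)
def rr(n,m,z):
    m=cv2.morphologyEx(m.astype(np.uint8),cv2.MORPH_OPEN,np.ones((3,3))); cs=cv2.findContours(m,0,1)[0]
    if not cs: print(n,'none'); return
    c=max(cs,key=cv2.contourArea)[:,0]; w=(onplane(s,c,z)[:,:2]*1000).astype(np.float32); print(n,np.round(cv2.minAreaRect(w)[0],1),np.round(cv2.minAreaRect(w)[1],1),round(cv2.minAreaRect(w)[2],1),'circ',np.round(cv2.minEnclosingCircle(w)[0],1))
def box(c,r,z0,z1): return (P[...,2]>z0)&(P[...,2]<z1)&(abs(P[...,0]-c[0])<r)&(abs(P[...,1]-c[1])<r)
if __name__=='__main__':
    print(*state())
    rr('adapter',box((.54,-.18),.07,.022,.038),.03)
    rr('drive',box((.6245,.178),.09,.053,.067),.059)
E
python3 chk.py
```

```text
[622.89477339 176.84269326 146.86310369] 95.0355127131347
adapter [ 554.  -218.4] [21.9 10.9] 8.3 circ [ 554.  -218.1]
drive none
```

View pics/top1.png

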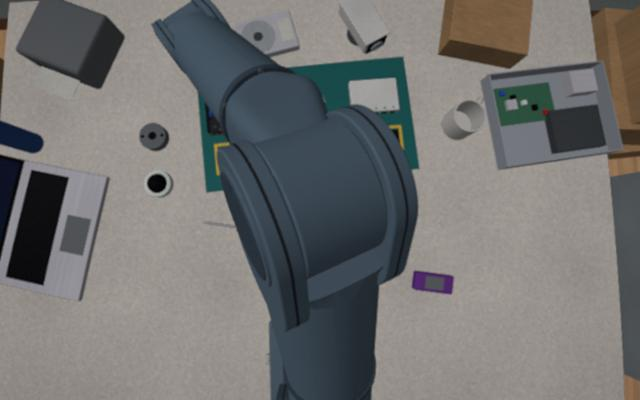

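The arm hides most of the mat in this top view, so I'll check placements later. Lowering the drive now.

step_arm([
  [0, [0.01, 0.02, 0.1], 0],
  [0, [0.01, 0.02, 0.2], 0],
  [0, [0.01, 0.02, 0.3], 0],
  [0, [0.01, 0.02, 0.36], 0],
  [0, [0.01, 0.02, 0.41], 0],
  [0, [0.01, 0.02, 0.41], 0],
  [0, [0.01, 0.02, 0.41], 0],
])

```text
time: 11.25
tool_pos: [0.6257, 0.1794, 0.115]
orientation: [-0.0, 0.676, 0.737, -0.0]
ft_force: [0.5, -0.1, -0.8]
gripper_width: 0.0579
grasp_force: 20.0
```

step_arm([
  [0, [0, 0, 0.01], 0],
  [0, [0, 0, 0.02], 0],
  [0, [0, 0, 0.02], 0],
  [1, [0, 0, 0.02], 0],
  [1, [0, 0, 0.02], 0],
  [1, [0, 0, 0.02], 0],
  [1, [0, 0, 0.02], 0],
  [1, [0, 0, 0.02], 0],
  [1, [0, 0, 0.02], 0],
])

```text
time: 12.0
tool_pos: [0.6258, 0.1795, 0.1136]
orientation: [0.0, 0.676, 0.737, 0.0]
ft_force: [-0.6, 0.0, 0.7]
gripper_width: 0.0877
grasp_force: 0.0
```

step_arm([
  [1, [0, 0, -0.15], 0],
  [1, [0, 0, -0.5], 0],
  [1, [0, 0, -0.8], 0],
  [1, [0, 0, -0.8], 0],
  [1, [0, 0, -0.8], 0],
])

```text
time: 12.42
tool_pos: [0.6268, 0.1798, 0.1799]
orientation: [0.001, 0.676, 0.737, 0.002]
ft_force: [-0.7, 0.5, -0.3]
gripper_width: 0.0879
grasp_force: 0.0
```

```bash
cat > wchk.py <<'E'
from h import *
from plan import *
import sys
def wrist(c,r,z0,z1,name):
    s=snapshot('wrist'); save(s,name); P=cloud(s)
    m=((P[...,2]>z0)&(P[...,2]<z1)&(abs(P[...,0]-c[0])<r)&(abs(P[...,1]-c[1])<r)).astype(np.uint8)
    m=cv2.morphologyEx(m,cv2.MORPH_OPEN,np.ones((5,5))); c=max(cv2.findContours(m,0,1)[0],key=cv2.contourArea)[:,0]
    w=(onplane(s,c,(z0+z1)/2)[:,:2]*1000).astype(np.float32); a=cv2.minAreaRect(w); print(np.round(a[0],1),np.round(a[1],1),round(a[2],1),'circ',cv2.minEnclosingCircle(w),'px',c.min(0),c.max(0))
E
python3 -c "
from wchk import *
p,y=state(); print(p,y); wrist((.6245,.178),.09,.053,.066,'w3.png')
p,y=plan(p,y,(562.2,381.3,150),160,3)"
```

```text
[626.81910636 179.81822824 179.94909543] 94.9394574708089
[625.1 179.5] [ 56.9 108.6] 4.9 circ ((624.8248901367188, 179.15664672851562), 60.10798263549805) px [278 136] [369 292]
([0.86, -0.196, 0.125], -0.0602, np.float64(3.1))
([0.871, 0.135, 0.125], -0.0603, np.float64(3.1))
([0.759, 0.448, 0.124], -0.0602, np.float64(3.1))
end [562.2 381.3 150. ] 159.99
```

View pics/w3.png

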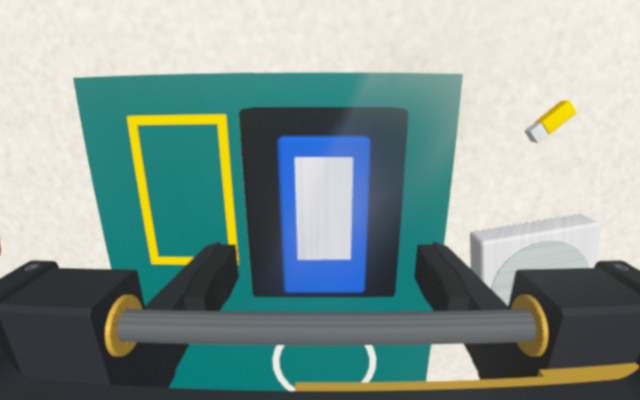

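The drive (322,213) sits centred and aligned on the recorder, measured at (625,179.5) mm at 4.9°. Next is the junction box.

step_arm([
  [1, [0.29, -0.06, 0.04], -0.0199],
  [1, [0.58, -0.13, 0.08], -0.0398],
  [1, [0.86, -0.196, 0.125], -0.0597],
  [1, [0.86, -0.196, 0.125], -0.0602],
])

```text
time: 12.8
tool_pos: [0.6004, 0.2522, 0.166]
orientation: [-0.003, 0.52, 0.854, 0.0]
ft_force: [-1.5, 1.1, -0.7]
gripper_width: 0.0881
grasp_force: 0.0
```

step_arm([
  [1, [0.29, 0.05, 0.04], -0.0199],
  [1, [0.58, 0.09, 0.08], -0.0398],
  [1, [0.871, 0.135, 0.125], -0.0597],
  [1, [0.871, 0.135, 0.125], -0.0603],
])

```text
time: 13.13
tool_pos: [0.5789, 0.3187, 0.1562]
orientation: [-0.002, 0.351, 0.937, 0.001]
ft_force: [-0.8, 1.3, 0.7]
gripper_width: 0.0882
grasp_force: 0.0
```

step_arm([
  [1, [0.25, 0.15, 0.04], -0.0199],
  [1, [0.5, 0.3, 0.08], -0.0398],
  [1, [0.759, 0.448, 0.124], -0.0597],
  [1, [0.759, 0.448, 0.124], -0.0602],
  [1, [0.759, 0.448, 0.124], -0.0602],
  [1, [0.759, 0.448, 0.124], -0.0602],
])

```text
time: 13.63
tool_pos: [0.5617, 0.3792, 0.1469]
orientation: [-0.0, 0.175, 0.984, -0.001]
ft_force: [-0.1, 0.1, 0.3]
gripper_width: 0.0883
grasp_force: 0.0
```

```bash
python3 -c "
from wchk import *
p,y=state(); print(p,y,get_state()['qpos'].round(2)); wrist((.562,.381),.06,.024,.036,'w4.png')
plan(p,y,(562.2,381.3,70),160)"
```

```text
[561.66483351 379.24324734 146.87055381] 159.78974239989765 [-0.27  0.85 -0.61  1.52  0.57  0.95  0.16]
[561.6 383.7] [63.8 65.1] 69.8 circ ((561.9610595703125, 383.77203369140625), 33.05856704711914) px [285 171] [384 266]
([0.003, 0.026, 0.961], -0.0006, np.float64(1.9))
end [562.2 381.3  70. ] 160.01
```

View pics/w4.png

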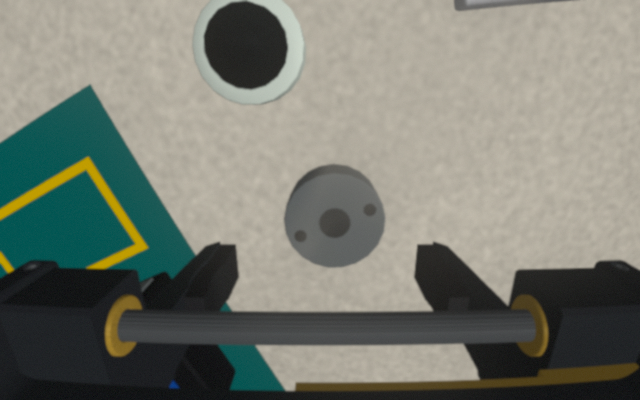

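The junction box is at (335,215) with the dome camera at (248,45). The box sits about 3 mm further in +y than the TCP, so I'll correct for that and descend.

step_arm([
  [1, [0.012, 0.044, 0.2], 0],
  [1, [0.012, 0.044, 0.5], 0],
  [1, [0.012, 0.044, 0.8], 0],
  [1, [0.012, 0.044, 0.95], 0],
  [1, [0.012, 0.044, 0.95], 0],
  [0, [0.012, 0.044, 0.95], 0],
  [0, [0.012, 0.044, 0.95], 0],
  [0, [0.012, 0.044, 0.95], 0],
  [0, [0.012, 0.044, 0.95], 0],
  [0, [0.012, 0.044, 0.95], 0],
])

```text
time: 14.52
tool_pos: [0.5621, 0.385, 0.0731]
orientation: [0.001, 0.174, 0.985, 0.001]
ft_force: [-0.1, -0.2, 4.7]
gripper_width: 0.0653
grasp_force: 20.0
```

step_arm([
  [0, [0, 0, 0], 0],
  [0, [0, 0, 0], 0],
  [0, [0, 0, -0.2], 0],
  [0, [0, 0, -0.5], 0],
  [0, [0, 0, -0.8], 0],
  [0, [0, 0, -1], 0],
  [0, [0, 0, -1], 0],
  [0, [0, 0, -1], 0],
])

```text
time: 15.18
tool_pos: [0.5617, 0.3847, 0.1526]
orientation: [0.001, 0.174, 0.985, 0.0]
ft_force: [-0.1, 0.4, -1.5]
gripper_width: 0.0656
grasp_force: 20.0
```

```bash
python3 -c "
from plan import *
p,y=state(); print(p,y)
p,y=plan(p,y,(639.8,5,p[2]+10),110,5)"
```

```text
[561.72319939 384.65392036 152.56560202] 159.99230222968288
([-0.508, -0.825, -0.025], 0.0278, np.float64(1.9))
([-0.644, -0.724, -0.025], 0.0278, np.float64(1.9))
([-0.76, -0.601, -0.025], 0.0278, np.float64(1.9))
([-0.853, -0.46, -0.025], 0.0277, np.float64(1.9))
([-0.919, -0.306, -0.025], 0.0278, np.float64(1.9))
end [639.8   5.  162.6] 109.99
```

step_arm([
  [0, [-0.25, -0.41, -0.025], 0.014],
  [0, [-0.508, -0.825, -0.025], 0.0278],
  [0, [-0.508, -0.825, -0.025], 0.0278],
])

```text
time: 15.43
tool_pos: [0.5799, 0.2979, 0.1508]
orientation: [0.001, 0.265, 0.964, -0.005]
ft_force: [1.1, -2.1, -1.3]
gripper_width: 0.0656
grasp_force: 20.0
```

step_arm([
  [0, [-0.32, -0.36, -0.025], 0.014],
  [0, [-0.644, -0.724, -0.025], 0.0278],
  [0, [-0.644, -0.724, -0.025], 0.0278],
])

```text
time: 15.68
tool_pos: [0.595, 0.2217, 0.1531]
orientation: [0.001, 0.349, 0.937, -0.005]
ft_force: [1.1, -2.1, -2.7]
gripper_width: 0.0654
grasp_force: 20.0
```

step_arm([
  [0, [-0.38, -0.3, -0.025], 0.014],
  [0, [-0.76, -0.601, -0.025], 0.0278],
  [0, [-0.76, -0.601, -0.025], 0.0278],
])

```text
time: 15.93
tool_pos: [0.6101, 0.1457, 0.1554]
orientation: [0.001, 0.429, 0.903, -0.004]
ft_force: [0.5, -2.5, -1.7]
gripper_width: 0.0656
grasp_force: 20.0
```

step_arm([
  [0, [-0.43, -0.23, -0.025], 0.014],
  [0, [-0.853, -0.46, -0.025], 0.0277],
  [0, [-0.853, -0.46, -0.025], 0.0277],
])

```text
time: 16.18
tool_pos: [0.6252, 0.0698, 0.1577]
orientation: [0.001, 0.506, 0.863, -0.004]
ft_force: [0.4, -2.8, -1.3]
gripper_width: 0.0654
grasp_force: 20.0
```

step_arm([
  [0, [-0.46, -0.15, -0.025], 0.014],
  [0, [-0.919, -0.306, -0.025], 0.0278],
  [0, [-0.919, -0.306, -0.025], 0.0278],
  [0, [-0.919, -0.306, -0.025], 0.0278],
  [0, [-0.919, -0.306, -0.025], 0.0278],
])

```text
time: 16.6
tool_pos: [0.6388, 0.0053, 0.1605]
orientation: [-0.001, 0.573, 0.819, -0.0]
ft_force: [0.2, 0.8, -2.0]
gripper_width: 0.0657
grasp_force: 20.0
```

```bash
python3 -c "
from plan import *
p,y=state(); print(p,y)
p,y=plan(p,y,(639.8,5,74),y)"
```

```text
[638.79940969   5.29858821 160.4802653 ] 110.04672599577096
([-0.004, 0.005, 0.541], -0.0, np.float64(1.1))
([-0.004, 0.005, 0.54], -0.0, np.float64(1.1))
end [639.8   5.   74. ] 110.05
```

step_arm([
  [0, [0, 0, 0.3], 0],
  [0, [0, 0, 0.6], 0],
  [0, [0, 0, 0.9], 0],
  [0, [0, 0, 0.9], 0],
  [0, [0, 0, 0.9], 0],
])

```text
time: 17.02
tool_pos: [0.6382, 0.0068, 0.0885]
orientation: [-0.002, 0.572, 0.82, -0.001]
ft_force: [-0.2, 0.2, -1.8]
gripper_width: 0.0655
grasp_force: 20.0
```

step_arm([
  [0, [0, 0, 0.08], 0],
  [0, [0, 0, 0.15], 0],
  [0, [0, 0, 0.19], 0],
  [0, [0, 0, 0.19], 0],
  [1, [0, 0, 0.19], 0],
  [1, [0, 0, 0.19], 0],
  [1, [0, 0, 0.19], 0],
  [1, [0, 0, 0.19], 0],
  [1, [0, 0, 0.19], 0],
  [1, [0, 0, 0.19], 0],
])

```text
time: 17.85
tool_pos: [0.6396, 0.0049, 0.0746]
orientation: [0.0, 0.574, 0.819, 0.0]
ft_force: [-0.4, 0.2, -0.1]
gripper_width: 0.0883
grasp_force: 0.0
```

step_arm([
  [1, [0, 0, -0.1], 0],
  [1, [0, 0, -0.4], 0],
  [1, [0, 0, -0.8], 0],
  [1, [0, 0, -1], 0],
  [1, [0, 0, -1], 0],
  [1, [0, 0, -1], 0],
])

```text
time: 18.35
tool_pos: [0.6401, 0.0049, 0.1558]
orientation: [0.001, 0.574, 0.819, 0.001]
ft_force: [-0.1, -0.3, -0.8]
gripper_width: 0.088
grasp_force: 0.0
```

```bash
python3 -c "
from wchk import *
p,y=state(); print(p,y); wrist((.64,.005),.06,.024,.036,'w5.png')
p,y=plan(p,y,(446,368,155),160,5)"
```

```text
[640.11827947   4.90737136 155.77325327] 109.98565709960832
[639.3   3.5] [65.5 64.5] 83.1 circ ((638.878662109375, 3.5623185634613037), 33.090538024902344) px [277 170] [373 262]
([0.849, -0.122, 0.002], -0.0232, np.float64(1.7))
([0.858, 0.003, 0.002], -0.0231, np.float64(1.7))
([0.848, 0.127, 0.001], -0.0232, np.float64(1.7))
([0.821, 0.249, 0.002], -0.0231, np.float64(1.7))
([0.776, 0.365, 0.001], -0.0232, np.float64(1.7))
([0.715, 0.475, 0.002], -0.0231, np.float64(1.7))
end [446. 368. 155.] 159.99
```

View pics/w5.png

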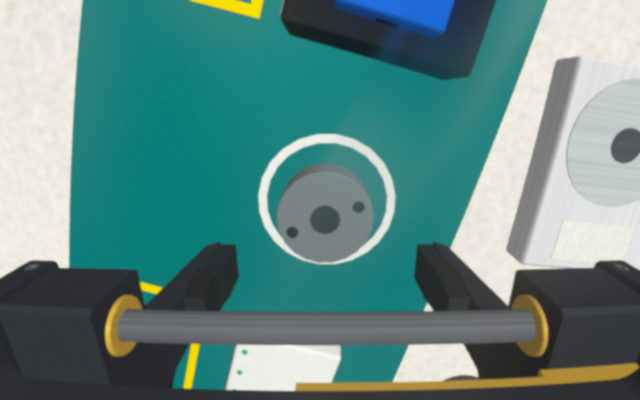

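The box is inside the ring: ring centre (327,199), box top (325,214). Part of that offset is parallax, so I'll measure it from this same view.

```bash
python3 -c "
from h import *
s=snapshot('wrist'); h=cv2.cvtColor(s['color'],cv2.COLOR_RGB2HSV)
m=((h[...,1]<70)&(h[...,2]>150)).astype(np.uint8); m[:, :240]=0; m[:,410:]=0; m[:120]=0; m[272:]=0
ys,xs=np.nonzero(m); w=(onplane(s,np.c_[xs,ys],0)[:,:2]*1000).astype(np.float32); c,r=cv2.minEnclosingCircle(w); print(c,r)
e=cv2.fitEllipse(w); print(e)
"
```

```text
(639.7396240234375, 4.921671390533447) 52.17592239379883
((639.8576049804688, 4.5642290115356445), (96.92719268798828, 98.77019500732422), 16.266172409057617)
```

The ring is at (639.8,4.6) and the box at (639.2,3.5) mm, so the box is within 2 mm. On to the dome camera.

step_arm([
  [1, [0.42, -0.06, 0], -0.0116],
  [1, [0.849, -0.122, 0], -0.0232],
  [1, [0.849, -0.122, 0], -0.0232],
])

```text
time: 18.7
tool_pos: [0.603, 0.0731, 0.1533]
orientation: [-0.003, 0.507, 0.862, 0.001]
ft_force: [0.6, 2.3, -0.6]
gripper_width: 0.0882
grasp_force: 0.0
```

step_arm([
  [1, [0.43, 0, 0], -0.0116],
  [1, [0.858, 0.003, 0], -0.0231],
  [1, [0.858, 0.003, 0], -0.0231],
])

```text
time: 18.95
tool_pos: [0.5704, 0.1335, 0.1536]
orientation: [-0.003, 0.443, 0.896, 0.001]
ft_force: [-0.4, 1.2, 0.8]
gripper_width: 0.0884
grasp_force: 0.0
```

step_arm([
  [1, [0.42, 0.06, 0], -0.0116],
  [1, [0.848, 0.127, 0], -0.0232],
  [1, [0.848, 0.127, 0], -0.0232],
])

```text
time: 19.2
tool_pos: [0.5379, 0.1937, 0.1539]
orientation: [-0.003, 0.377, 0.926, 0.001]
ft_force: [-1.5, 1.0, 0.2]
gripper_width: 0.0881
grasp_force: 0.0
```

step_arm([
  [1, [0.41, 0.12, 0], -0.0116],
  [1, [0.821, 0.249, 0], -0.0231],
  [1, [0.821, 0.249, 0], -0.0231],
])

```text
time: 19.45
tool_pos: [0.5054, 0.2539, 0.1541]
orientation: [-0.002, 0.309, 0.951, 0.002]
ft_force: [-0.7, 0.6, 0.9]
gripper_width: 0.0883
grasp_force: 0.0
```

step_arm([
  [1, [0.39, 0.18, 0], -0.0116],
  [1, [0.776, 0.365, 0], -0.0232],
  [1, [0.776, 0.365, 0], -0.0232],
])

```text
time: 19.7
tool_pos: [0.4729, 0.3142, 0.1543]
orientation: [-0.002, 0.239, 0.971, 0.002]
ft_force: [-0.5, 0.4, 0.3]
gripper_width: 0.0882
grasp_force: 0.0
```

step_arm([
  [1, [0.36, 0.24, 0], -0.0116],
  [1, [0.715, 0.475, 0], -0.0231],
  [1, [0.715, 0.475, 0], -0.0231],
  [1, [0.715, 0.475, 0], -0.0231],
  [1, [0.715, 0.475, 0], -0.0231],
])

```text
time: 20.12
tool_pos: [0.4454, 0.3671, 0.1536]
orientation: [-0.0, 0.174, 0.985, -0.001]
ft_force: [0.3, 0.1, 0.5]
gripper_width: 0.0881
grasp_force: 0.0
```

```bash
python3 -c "
from wchk import *
s=snapshot('wrist'); save(s,'w6.png'); g=s['color'].min(2)
m=((g>110)).astype(np.uint8); 
p,y=state(); print(p,y)
P=cloud(s); near=(np.hypot(P[...,0]-.446,P[...,1]-.368)<.05)&(P[...,2]>.012)&(P[...,2]<.06)
m=cv2.morphologyEx(near.astype(np.uint8),cv2.MORPH_OPEN,np.ones((5,5)))
for z0,z1,z in((.016,.027,.022),):
    mm=((P[...,2]>z0)&(P[...,2]<z1)&near).astype(np.uint8); mm=cv2.morphologyEx(mm,cv2.MORPH_OPEN,np.ones((3,3)))
    c=max(cv2.findContours(mm,0,1)[0],key=cv2.contourArea)[:,0]; w=(onplane(s,c,z)[:,:2]*1000).astype(np.float32); print(cv2.minEnclosingCircle(w),c.min(0),c.max(0))
"
```

```text
[445.95725416 366.48556893 153.68611431] 159.8679370704798
((444.82647705078125, 372.4321594238281), 33.220062255859375) [287 165] [381 255]
```

View pics/w6.png

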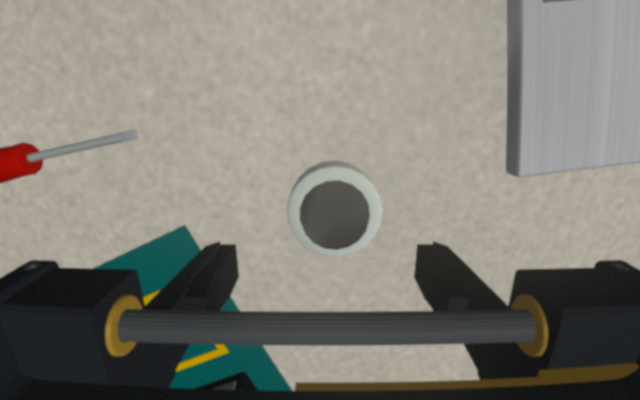

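The dome camera is at (335,210) between the fingers, about 3–5 mm off in +y. I'll correct and descend.

step_arm([
  [1, [0.02, 0.038, 0.25], 0],
  [1, [0.02, 0.038, 0.5], 0],
  [1, [0.02, 0.038, 0.5], 0],
  [1, [0.02, 0.038, 0.5], 0],
])

```text
time: 20.5
tool_pos: [0.4451, 0.3697, 0.1137]
orientation: [-0.001, 0.175, 0.985, -0.001]
ft_force: [0.5, -0.4, 0.5]
gripper_width: 0.088
grasp_force: 0.0
```

step_arm([
  [1, [0, 0, 0.2], 0],
  [1, [0, 0, 0.4], 0],
  [1, [0, 0, 0.56], 0],
  [1, [0, 0, 0.56], 0],
  [0, [0, 0, 0.56], 0],
  [0, [0, 0, 0.56], 0],
  [0, [0, 0, 0.56], 0],
  [0, [0, 0, 0.56], 0],
  [0, [0, 0, 0.56], 0],
  [0, [0, 0, 0.56], 0],
])

```text
time: 21.33
tool_pos: [0.4453, 0.372, 0.0706]
orientation: [0.001, 0.174, 0.985, 0.001]
ft_force: [-0.4, -0.1, 6.1]
gripper_width: 0.0648
grasp_force: 20.0
```

step_arm([
  [0, [0, 0, 0], 0],
  [0, [0, 0, 0], 0],
  [0, [0, 0, -0.2], 0],
  [0, [0, 0, -0.5], 0],
  [0, [0, 0, -0.8], 0],
  [0, [0, 0, -1], 0],
  [0, [0, 0, -1], 0],
  [0, [0, 0, -1], 0],
])

```text
time: 22.0
tool_pos: [0.4451, 0.3714, 0.1505]
orientation: [0.001, 0.174, 0.985, 0.0]
ft_force: [-0.7, -1.1, -2.2]
gripper_width: 0.0648
grasp_force: 20.0
```

```bash
python3 -c "
from wchk import *
p,y=state(); print(p,y); s=snapshot('wrist'); save(s,'w7.png')
p,y=plan(p,y,(639.5,4.3,p[2]+15),110,6)"
```

```text
[445.11698046 371.44962579 150.53573242] 159.99395471512526
([-0.642, -0.58, -0.031], 0.0231, np.float64(1.7))
([-0.719, -0.481, -0.031], 0.0232, np.float64(1.7))
([-0.782, -0.372, -0.031], 0.0231, np.float64(1.7))
([-0.827, -0.255, -0.032], 0.0232, np.float64(1.7))
([-0.856, -0.132, -0.031], 0.0231, np.float64(1.7))
([-0.865, -0.006, -0.032], 0.0232, np.float64(1.7))
end [639.5   4.3 165.6] 109.99
```

View pics/w7.png

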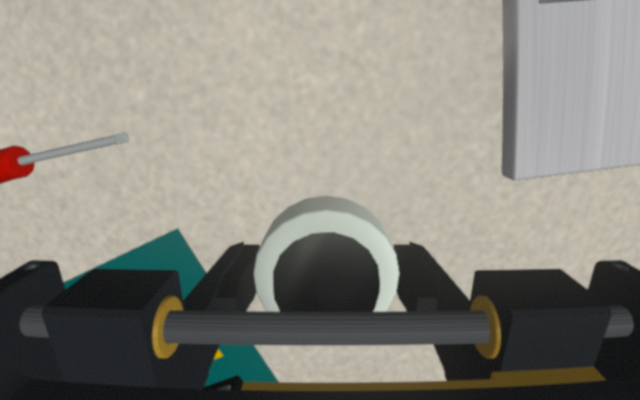

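The dome camera is held upright between the fingers at (327,265). Carrying it to the ring.

step_arm([
  [0, [-0.32, -0.29, -0.031], 0.0116],
  [0, [-0.642, -0.58, -0.031], 0.0231],
  [0, [-0.642, -0.58, -0.031], 0.0231],
])

```text
time: 22.3
tool_pos: [0.4807, 0.3021, 0.1499]
orientation: [0.001, 0.25, 0.968, -0.004]
ft_force: [1.2, -0.3, -2.5]
gripper_width: 0.0653
grasp_force: 20.0
```

step_arm([
  [0, [-0.36, -0.24, -0.031], 0.0116],
  [0, [-0.719, -0.481, -0.031], 0.0232],
  [0, [-0.719, -0.481, -0.031], 0.0232],
])

```text
time: 22.55
tool_pos: [0.5128, 0.2407, 0.1526]
orientation: [0.001, 0.32, 0.947, -0.004]
ft_force: [0.9, -0.7, -1.7]
gripper_width: 0.0652
grasp_force: 20.0
```

step_arm([
  [0, [-0.39, -0.19, -0.031], 0.0116],
  [0, [-0.782, -0.372, -0.031], 0.0231],
  [0, [-0.782, -0.372, -0.031], 0.0231],
])

```text
time: 22.8
tool_pos: [0.545, 0.1795, 0.1553]
orientation: [0.001, 0.388, 0.922, -0.003]
ft_force: [0.6, -2.3, -1.6]
gripper_width: 0.0653
grasp_force: 20.0
```

step_arm([
  [0, [-0.41, -0.13, -0.031], 0.0116],
  [0, [-0.827, -0.255, -0.032], 0.0232],
  [0, [-0.827, -0.255, -0.032], 0.0232],
])

```text
time: 23.05
tool_pos: [0.5772, 0.1182, 0.158]
orientation: [0.001, 0.454, 0.891, -0.003]
ft_force: [0.9, -1.6, -2.4]
gripper_width: 0.0652
grasp_force: 20.0
```

step_arm([
  [0, [-0.43, -0.07, -0.031], 0.0116],
  [0, [-0.856, -0.132, -0.031], 0.0231],
  [0, [-0.856, -0.132, -0.031], 0.0231],
])

```text
time: 23.3
tool_pos: [0.6092, 0.0568, 0.1606]
orientation: [0.002, 0.517, 0.856, -0.003]
ft_force: [1.5, -1.8, -1.7]
gripper_width: 0.0654
grasp_force: 20.0
```

step_arm([
  [0, [-0.43, 0, -0.031], 0.0116],
  [0, [-0.865, -0.006, -0.032], 0.0232],
  [0, [-0.865, -0.006, -0.032], 0.0232],
  [0, [-0.865, -0.006, -0.032], 0.0232],
  [0, [-0.865, -0.006, -0.032], 0.0232],
])

```text
time: 23.72
tool_pos: [0.6384, 0.0048, 0.1635]
orientation: [-0.001, 0.573, 0.819, -0.001]
ft_force: [0.5, 0.4, -1.5]
gripper_width: 0.0651
grasp_force: 20.0
```

```bash
python3 -c "
from plan import *
p,y=state(); print(p,y)
p,y=plan(p,y,(639.5,4.3,101.5),y)"
```

```text
[638.35812074   4.80794672 163.4739588 ] 110.04984175629706
([-0.011, 0.011, 0.775], -0.0, np.float64(1.6))
end [639.5   4.3 101.5] 110.05
```

step_arm([
  [0, [-0.005, 0.008, 0.25], 0],
  [0, [-0.005, 0.008, 0.45], 0],
  [0, [-0.005, 0.008, 0.6], 0],
  [0, [-0.005, 0.008, 0.68], 0],
  [0, [-0.005, 0.008, 0.74], 0],
  [0, [-0.005, 0.008, 0.765], 0],
  [0, [-0.005, 0.008, 0.765], 0],
  [0, [-0.005, 0.008, 0.765], 0],
])

```text
time: 24.38
tool_pos: [0.6404, 0.0043, 0.1041]
orientation: [0.0, 0.574, 0.819, 0.0]
ft_force: [-0.6, -0.0, -1.4]
gripper_width: 0.0648
grasp_force: 20.0
```

step_arm([
  [0, [0, 0, 0.02], 0],
  [0, [0, 0, 0.04], 0],
  [0, [0, 0, 0.04], 0],
  [0, [0, 0, 0.04], 0],
])

```text
time: 24.72
tool_pos: [0.6404, 0.0041, 0.1007]
orientation: [0.0, 0.574, 0.819, 0.0]
ft_force: [-0.6, 0.0, -0.3]
gripper_width: 0.0651
grasp_force: 20.0
```

Contact is about to be made, so I'll release and lift.

step_arm([
  [1, [0, 0, 0], 0],
  [1, [0, 0, 0], 0],
  [1, [0, 0, 0], 0],
  [1, [0, 0, 0], 0],
  [1, [0, 0, 0], 0],
  [1, [0, 0, -0.2], 0],
  [1, [0, 0, -0.5], 0],
  [1, [0, 0, -0.9], 0],
  [1, [0, 0, -0.9], 0],
])

```text
time: 25.47
tool_pos: [0.6434, 0.0048, 0.1793]
orientation: [0.004, 0.574, 0.819, 0.003]
ft_force: [1.4, 1.4, 0.9]
gripper_width: 0.0882
grasp_force: 0.0
```

step_arm([
  [1, [0.5, 0.2, -0.5], 0],
  [1, [1, 0.4, -1], 0],
  [1, [1, 0.4, -1], 0],
  [1, [1, 0.4, -1], 0],
])

```text
time: 25.8
tool_pos: [0.6443, 0.099, 0.2593]
orientation: [0.002, 0.57, 0.821, 0.006]
ft_force: [-0.7, 1.0, 1.0]
gripper_width: 0.0882
grasp_force: 0.0
```

```bash
python3 -c "
from plan import *
p,y=state(); print(p,y)
plan(p,y,(380,400,300),y)
from h import *
s=snapshot('scene'); big=cv2.resize(s['color'][120:340,130:520],None,fx=2,fy=2); cv2.imwrite('pics/sc1.png',cv2.convertScaleAbs(big[...,::-1],alpha=1.4))"
```

```text
[644.26016896  98.96738965 259.29394081] 110.4527473963024
([0.936, -0.356, -0.102], -0.0, np.float64(2.0))
([0.936, -0.356, -0.102], -0.0, np.float64(2.0))
([0.936, -0.356, -0.102], -0.0, np.float64(2.0))
([0.936, -0.356, -0.101], -0.0, np.float64(2.0))
([0.936, -0.356, -0.102], -0.0, np.float64(2.0))
end [380. 400. 300.] 110.45
```

View pics/sc1.png

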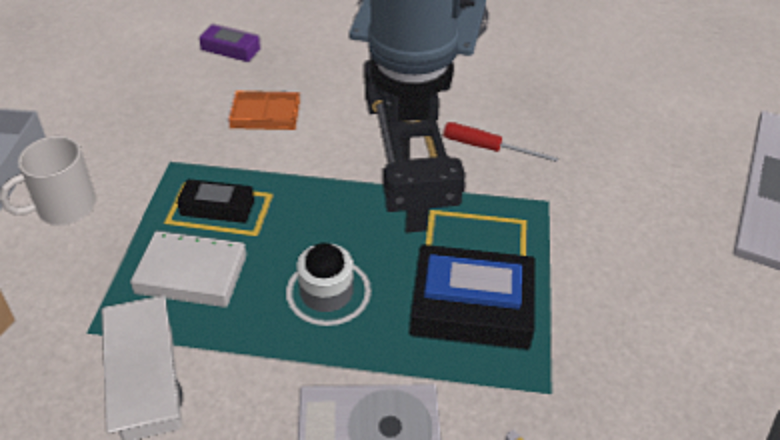

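Everything looks in place: the adapter inside its outline (216,200), camera on box (326,275), drive on recorder (475,280). I'll retract the arm and measure.

step_arm([
  [1, [0.47, -0.178, -0.1], 0],
  [1, [0.936, -0.356, -0.1], 0],
  [1, [0.936, -0.356, -0.1], 0],
])

```text
time: 26.1
tool_pos: [0.5853, 0.1573, 0.2606]
orientation: [-0.002, 0.57, 0.822, 0.0]
ft_force: [-0.6, 1.1, 0.1]
gripper_width: 0.0883
grasp_force: 0.0
```

step_arm([
  [1, [0.47, -0.178, -0.1], 0],
  [1, [0.936, -0.356, -0.1], 0],
  [1, [0.936, -0.356, -0.1], 0],
])

```text
time: 26.35
tool_pos: [0.5327, 0.2176, 0.2687]
orientation: [-0.002, 0.57, 0.822, 0.0]
ft_force: [-0.9, 0.1, -0.5]
gripper_width: 0.0879
grasp_force: 0.0
```

step_arm([
  [1, [0.47, -0.178, -0.1], 0],
  [1, [0.936, -0.356, -0.1], 0],
  [1, [0.936, -0.356, -0.1], 0],
])

```text
time: 26.6
tool_pos: [0.4802, 0.278, 0.2768]
orientation: [-0.002, 0.57, 0.822, 0.001]
ft_force: [-0.5, 0.6, 0.8]
gripper_width: 0.0881
grasp_force: 0.0
```

step_arm([
  [1, [0.47, -0.178, -0.1], 0],
  [1, [0.936, -0.356, -0.1], 0],
  [1, [0.936, -0.356, -0.1], 0],
  [1, [0.936, -0.356, -0.1], 0],
])

```text
time: 26.93
tool_pos: [0.4319, 0.3337, 0.2841]
orientation: [-0.0, 0.572, 0.82, -0.0]
ft_force: [-0.2, -1.1, -0.4]
gripper_width: 0.0878
grasp_force: 0.0
```

```bash
cat >> chk.py <<'E'
    rr('dome',box((.64,.005),.05,.062,.09),.07); rr('cam base',box((.64,.005),.05,.045,.09),.052)
    rr('mug',box((.565,-.36),.08,.075,.1),.09)
    s0=s
E
python3 chk.py
```

```text
[433.34217376 332.04882169 283.86511964] 110.06170286066107
adapter [ 539.  -178.5] [45.8 93.3] 5.2 circ [ 539.7 -178.9]
drive [622.8 176.3] [ 59.5 110.9] 4.7 circ [623.1 176.7]
dome [6.375e+02 5.000e-01] [40.5 36.9] 88.8 circ [636.    1.2]
cam base [638.7   1.5] [63.1 62.7] 88.8 circ [638.3   1.1]
mug [ 557.4 -359.2] [68.3 24. ] 44.3 circ [ 563.3 -365.3]
```

View pics/top1.png

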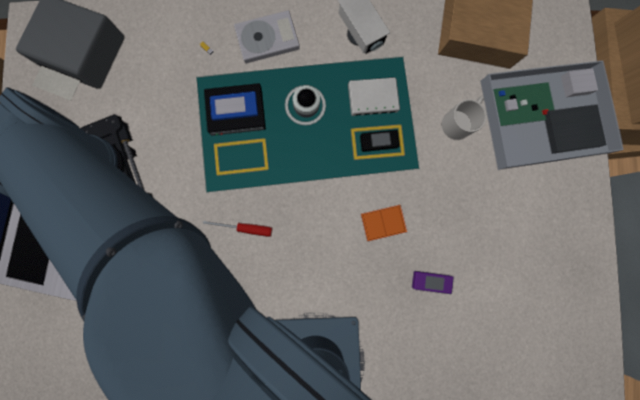

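In the clear top view the adapter (377,141), camera (305,100) and drive (235,105) are all within about 4 mm of their targets. The mug (462,120) hasn't moved. Handing in.

```bash
python3 -c "
from station import *
print(hand_in())"
```

```text
the job is handed in; nothing more can be done
None
```

The camera kit is laid out as asked and handed in after about 27 s on the robot's clock: by my last measurements all four parts were within about 4 mm of their targets and the mug was unmoved, but the hand-in returned no verdict.

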